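Walk the pressing block round to the fence of the gluing board

TASK

The heavy concrete pressing block stands askew on the gluing board. With your fingertips, push alternate corners to walk it round on the spot until one of its long sides faces the wooden fence squarely with its middle within about 3 cm of where it stood; only then push it home, so that this long side sits flush against the fence and the block does not stick out past either end of the fence. Push gently: never lift, tip or squeeze the block, leave everything else on the table where it is, and finish with the hand clear.

Things in the scene. Friction and masses are not known exactly. Their poses are not given: they have to be found in the camera images.
- board: Fixed 8 mm plywood board with a wooden fence strip across its far part. Origin: at table height below the middle of the fence face that looks to the robot; x points away from the robot square to that face, y along the fence, z up. Fence (mm): x 0 to 30, y -120 to 120, top 43 above the table. Board: x -270 to 50, y -200 to 200, upper side at z 8.
- block: Loose grey concrete block, two small flat steel discs let into the top, 1.1 to 1.6 kg, 88 (x) by 140 (y) by 45 mm high. Origin: centre of its underside. Long sides at x = -44 and 44; either may go to the fence. At the start they are 50 to 90 degrees out of line with the fence, either way, centre 130 to 150 mm before the fence face. Takes some 5 to 20 N to slide, stops when the push stops.
- eraser: Bystander: white eraser 22 by 50 by 13 mm on the board beside one end (+y) of the fence. Origin at the centre of its underside.
- sharpener: Bystander: red box sharpener 34 by 30 by 45 mm standing on the board near its -y edge. Origin at the centre of its underside.
- gluepot: Bystander: white glue jar, 60 mm across, 70 mm high, on the table behind the fence. Origin at the centre of its underside.
- juice: Bystander: amber bottle with red cap, 64 mm across, 160 mm high, on the table to the left of the board. Origin at the centre of its underside.
- pencils: Bystander: steel cup of pencils, 72 mm across, 165 mm high, on the table to the left of the board. Origin at the centre of its underside.
- tape: Bystander: roll of tape lying flat, 100 mm across, 25 mm high, on the table to the right of the board. Origin at the centre of its underside.
- offcut: Bystander: wood offcut 140 by 35 by 20 mm on the table to the right of the board. Origin at the centre of its underside.
Not all that is in view belongs to the job. Leave any green, pink or turquoise look-alike of the block alone.

How it is judged:
By the outcome, as a careful person would: the job done as asked, in the order asked, and still so for the second after the job is handed in, with the robot touching nothing.
It also fails if it takes over 61 s, if anything falls off the work surface, if the arm or the gripper's body presses on something with over 40 N, if the wrist force passes 120 N, or if a joint passes its speed limit or range.

ROBOT

A 6-joint arm with a two-finger parallel gripper is mounted at the origin on the work surface. World frame = base frame: x ahead of the robot, y to its left, z up, the work surface at z = 0. Lengths are in mm, angles in degrees, forces in N, time in s.
With the tool pointing down it reaches from about 275 to 850 mm from the base axis. Payload 19 kg.
Tool frame: the origin (TCP) lies at the very end of the fingers, on their centre line; the grasp point (between the pads) lies 19 mm behind it; z points along the fingers, y is the direction in which the jaws open and shut (so a half turn about z gives the same grasp; the last joint's range is limited). The gripper opens to 85 mm and grips with 20 to 120 N. Pads are 22 mm wide; open, the fingers measure 114 mm over their backs; the gripper's body (76 mm by 85 mm) begins 54 mm behind the grasp point. The pads swing forward as they close: fully open they stand 13 mm farther back than shut.
Start: joints at [69.213, 8.623, 82.357, -0, 89.026, -7.678], TCP at [130.42, 559.979, 196.067] pointing down, gripper open.
Joint ranges: [-160.23, 160.23], [-39.13, 120.54], [6.94, 153.29], [-79.49, 259.48], [9.18, 160.14], [-161.06, 161.06]. Speed limits (degrees/s): [108.29, 108.29, 127.2, 172.46, 172.46, 172.46].

INTERFACE

Orientations are given as a 3x3 rotation matrix whose columns are the frame's x, y, z axes.
In Python, from rig import get_state, capture, camera_info, job_done gives the robot as it stands.
- The arm moves only by the tool arm_command, never from a script. Its argument "deltas" is a list of rows, each an object with "linear": the shift along the tool's x, y, z in mm, a list of three; "angular": the turn, a rotation vector about the tool's x, y, z in rad, a list of three. A call has 1 to 12 rows; each row is the pose to reach, as a shift and turn from the pose commanded when the call began, along the tool's axes at that moment; what a row does not reach only later rows make up. A row lasts 1/12 s, in which the tool goes at most 41.7 mm and 7.16 degrees, less where a joint would pass 70% of its speed; a pose out of reach is approached as far as the arm can. A call with a gripper value outside its range is refused whole. "grip" is the gripper's target within -1 to 1 (fully open at 1, half-way at 0, shut at -1), set as the call begins (left out, the last holds). The fingers move at their own pace and stop on an object; "newtons" is the grip in N (left out, the last holds). Time passes only in rows, so rows that repeat a pose let the fingers close. It gives the time, the measured TCP pose, the force and the opening at its end, in the units of the state.
- get_state(): the state, without advancing time (a new reading comes with each control period).
- capture(name): name is "scene" or "top" or "wrist"; returns (picture, depth): 400x640x3 uint8, blue, green, red; 400x640 float32, mm along the optical axis (not along the pixel's ray), 0 where there is no reading.
- camera_info(name): a dict with "fovy" (degrees; the focal length in pixels is half the picture's height over the tangent of half this angle, whatever the lens; pixels are square), "cx", "cy" (the principal point, pixels), "rvec" (rotation vector, rad) and "tvec" (3), from world to camera coordinates, as OpenCV has them. Camera axes: x right, y down, z forward; pixel columns grow to the right and rows downward; lengths in mm; the calibration is good to about 2 mm. A picture is of the moment at which its call begins: read the wrist's pose just before it. camera_info takes no time and is no camera call; for the wrist camera it gives the pose at the moment of the call.
- job_done(): hands the job in, once; it reports no verdict.
The state is a dict: "time_s": time; "qpos": joint angles; "qd": joint speeds; "joint_torque": joint torques, N m; "ee_pos": TCP position; "tcp_rot": TCP orientation; "ft_force": force on the tool from outside, world axes, zero at the start; "wrist_torque": the same for the moment, N m; "width": finger opening in mm.
Only numpy, scipy, OpenCV 4.12 (cv2) and the standard library are available. Lean on these libraries where they do the work, as an engineer would, in place of code of your own. Each camera call takes 0.05 s, during which the arm holds its last target. There are 200 camera calls.

## Working session

There is one attempt and no reset: what is moved stays moved. The work goes in short steps, Python scripts to look and compute and a tool call to move; the robot and the scene stay as the last step left them, time stands still between calls to the robot, and variables do not carry over. Pictures are saved under pics/ and viewed, about 8 in all and at most 12, crops included, and the job is handed in when it is done.

Besides the shell and the picture viewer there is one more tool, called after "Call:" as name(argument=value, ...) on one line, values as JSON. arm_command: Moves the arm, as the interface text tells. Its arguments: {"type":"object","properties":{"deltas":{"type":"array"},"grip":{"type":"number"},"newtons":{"type":"number"}},"required":["deltas"]}

```bash
ls; mkdir -p pics; cat > h.py <<'E'
import numpy as np, cv2
from rig import get_state, capture, camera_info, job_done
def cam(n):
    c=camera_info(n); f=200/np.tan(np.radians(c["fovy"])/2)
    R=cv2.Rodrigues(np.array(c["rvec"],float))[0]
    return f,c["cx"],c["cy"],R,np.array(c["tvec"],float).ravel()
def cloud(n,d):
    f,cx,cy,R,t=cam(n); v,u=np.mgrid[0:400,0:640]
    P=np.stack([(u-cx)/f*d,(v-cy)/f*d,d],-1)
    return (P-t)@R
def ray(n,u,v,z):
    f,cx,cy,R,t=cam(n); o=-R.T@t; r=R.T@np.array([(u-cx)/f,(v-cy)/f,1])
    return o+r*(z-o[2])/r[2]
def proj(n,P):
    f,cx,cy,R,t=cam(n); q=R@np.array(P,float)+t
    return q[0]/q[2]*f+cx,q[1]/q[2]*f+cy
E
python3 - <<'E'
from h import *
for n in("top","scene"):
    im,d=capture(n); cv2.imwrite(f"pics/{n}0.png",im); np.save(f"{n}0.npy",d)
    print(n,camera_info(n),(d>0).mean())
s=get_state();print({k:np.round(v,3).tolist() for k,v in s.items()})
E
```

```text
pics
top {'fovy': 56.08927290894684, 'cx': 322.5628908827443, 'cy': 198.3684565780757, 'rvec': array([ 2.15360692, -2.15404784,  0.08248492]), 'tvec': array([  17.4397991 ,  562.46613266, 1003.92729943])} 0.9961875
scene {'fovy': 49.46643482105341, 'cx': 328.18803704074855, 'cy': 196.16285281357938, 'rvec': array([ 1.98625531,  1.80939581, -0.53479562]), 'tvec': array([ -56.54514395, -438.1553613 , 1894.5885944 ])} 0.99600390625
{'time_s': 0.1, 'qpos': [69.216, 8.646, 82.389, -0.0, 89.026, -7.678], 'qd': [-0.037, -0.086, -0.091, -0.028, 0.033, -0.111], 'joint_torque': [0.005, -71.439, -57.179, 0.0, 0.007, 0.0], 'ee_pos': [130.314, 559.771, 195.559], 'tcp_rot': [[-0.974, 0.227, -0.0], [0.227, 0.974, -0.001], [0.0, -0.001, -1.0]], 'ft_force': [0.144, 0.009, 0.028], 'wrist_torque': [-0.018, -0.036, 0.008], 'width': 85.422}
```

View pics/top0.png

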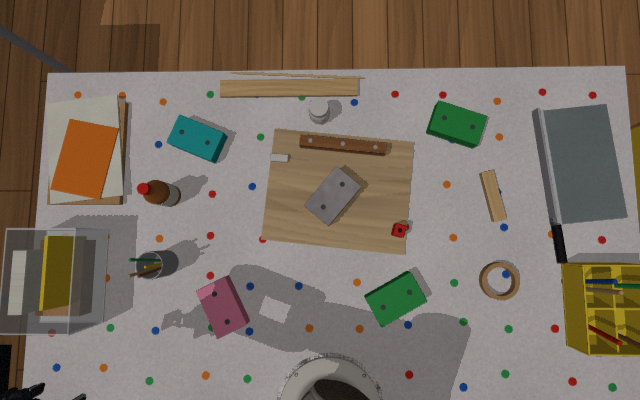

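View pics/scene0.png

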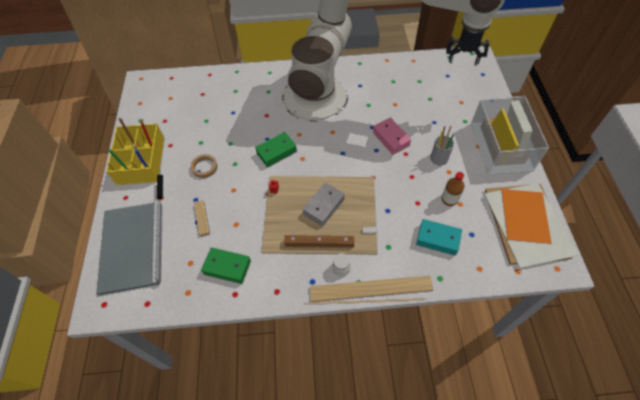

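The top view shows the grey block at about (333,195), the fence from (300,141) to (385,148), the eraser at (279,158) and the sharpener at (400,230). The scene view shows the same layout. Next I'll measure the poses from depth.

```bash
cat >> h.py <<'E'
def rect(P,m,n=""):
    cs,lab,st,_=cv2.connectedComponentsWithStats(m.astype(np.uint8))
    k=1+np.argmax(st[1:,4]); q=P[lab==k]
    (c,(w,h),a)=cv2.minAreaRect(q[:,:2].astype(np.float32))
    if w<h: w,h,a=h,w,a+90   # a = direction of the long axis
    a=(a+90)%180-90
    print(n,"c",np.round(c,1),"LxW",round(w,1),round(h,1),"long-axis deg",round(a,2),"z",np.median(q[:,2]).round(1),len(q)); return np.array(c),a
E
python3 - <<'E'
from h import *
d=np.load("top0.npy");P=cloud("top",d);im=cv2.imread("pics/top0.png")
v,u=np.mgrid[0:400,0:640]
def box(a,b,c,e): return (u>=a)&(u<=b)&(v>=c)&(v<=e)
z=P[...,2]
rect(P,box(296,370,160,230)&(z>40)&(z<70),"block")
rect(P,box(293,392,128,160)&(z>30)&(z<60),"fence")
rect(P,box(268,292,150,166)&(z>14),"eraser")
rect(P,box(388,412,218,242)&(z>30),"sharp")
rect(P,box(300,335,95,126)&(z>30),"glue")
for n,p in dict(board_bl=(262,240),board_br=(405,254),board_tr=(414,142),board_tl=(276,129)).items(): print(n,ray("top",*p,8).round(1))
print("fencecorners",[ray("top",*p,43).round(1) for p in((300,146),(385,154))])
print("tablez",np.median(z[box(420,440,180,260)]),"board",np.median(z[box(340,380,225,240)]))
# scene cross-check
d=np.load("scene0.npy");Q=cloud("scene",d);zz=Q[...,2]
rect(Q,box(300,348,180,226)&(zz>40)&(zz<70),"block scene")
rect(Q,box(280,358,232,250)&(zz>33)&(zz<60),"fence scene")
a=cv2.resize(im[120:260,255:420],None,fx=4.8,fy=4.2,interpolation=cv2.INTER_CUBIC);cv2.imwrite("pics/c0.png",a)
E
```

```text
block c [568.4  -9.3] LxW 140.0 88.0 long-axis deg -40.02 z 53.2 1680
fence c [712.7 -37.3] LxW 240.0 31.9 long-axis deg 83.88 z 43.1 1012
eraser c [679.1 142.3] LxW 49.4 22.6 long-axis deg 89.56 z 20.8 136
sharp c [ 475.6 -187.1] LxW 34.0 30.3 long-axis deg -14.57 z 52.8 162
glue c [645.1  22.4] LxW 384.2 56.9 long-axis deg 1.82 z 69.1 413
board_bl [448.2 187.    8. ]
board_br [ 410.5 -209.2    8. ]
board_tr [ 725.1 -241.4    8. ]
board_tl [765.8 152.3   8. ]
fencecorners [array([706.7,  79.5,  43. ]), array([ 683., -154.,   43.])]
tablez 0.6806519279613108 board 8.478826337609789
block scene c [572.9  -8.7] LxW 142.9 90.5 long-axis deg -40.12 z 51.4 870
fence scene c [717.2 -38.3] LxW 238.3 34.8 long-axis deg 83.7 z 42.1 623
```

View pics/c0.png

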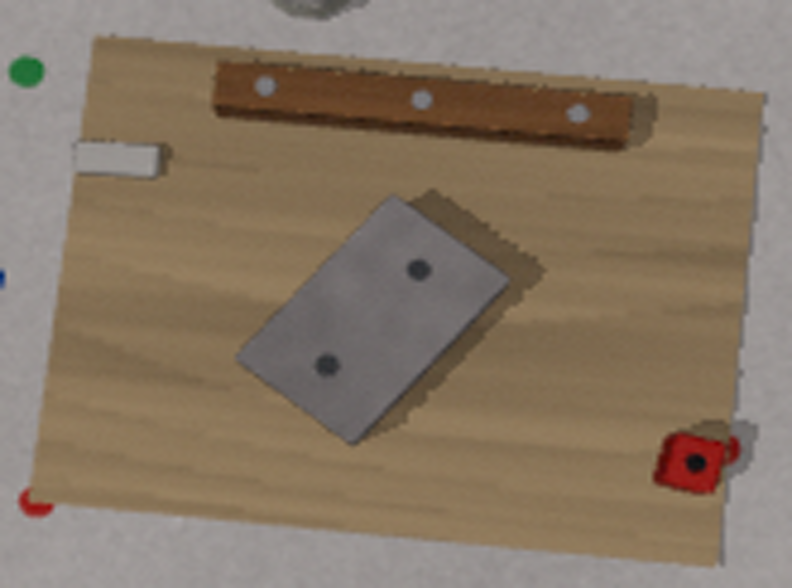

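```bash
cat >> h.py <<'E'
from scipy.spatial.transform import Rotation as Ro
YB=np.radians(-6.1); O=np.array([697.8,-35.7])
XH=np.array([np.cos(YB),np.sin(YB)]); YH=np.array([-XH[1],XH[0]])
RT=np.array([[-XH[0],YH[0],0],[-XH[1],YH[1],0],[0,0,-1]])
def b2w(x,y): return O+x*XH+y*YH
def w2b(p): d=np.array(p[:2])-O; return np.array([d@XH,d@YH])
def look():
    s=get_state(); im,d=capture("top"); P=cloud("top",d); z=P[...,2]
    B=np.stack([(P[...,:2]-O)@XH,(P[...,:2]-O)@YH,z],-1); g=im.astype(int)
    m=(z>46)&(z<60)&(B[...,0]<2)&(B[...,0]>-260)&(abs(B[...,1])<140)&(g.max(-1)-g.min(-1)<40)
    c,a=rect(B,m,"block(board)")
    print("off square",round(((a)%180)-90,2),"t",s["time_s"],"tcp",w2b(s["ee_pos"]).round(1),s["ee_pos"][2].round(1),"F",np.round(s["ft_force"],1),"w",s["width"])
    return im,c,a
E
python3 - <<'E'
from h import *
look(); s=get_state(); R=np.array(s["tcp_rot"]);p=np.array(s["ee_pos"])
for z in(90,15):
    t=np.r_[b2w(-46,41),z]; print(t.round(1),(R.T@(t-p)).round(1))
print(Ro.from_matrix(R.T@RT).as_rotvec().round(4))
E
```

```text
block(board) c [-131.6   12.5] LxW 139.7 88.0 long-axis deg -33.75 z 53.3 1677
off square 56.25 t 0.1 tcp [-627.6  531.8] 195.6 F [0.1 0.  0. ] w 85.42203715826182
[656.4  10.   90. ] [-637.1 -416.1  105.9]
[656.4  10.   15. ] [-637.1 -416.   180.9]
[-0.0009 -0.0002 -0.1224]
```

Call:
arm_command(deltas=[{"linear":[-30,-20,0],"angular":[0,0,-0.03]},{"linear":[-60,-39,0],"angular":[0,0,-0.06]},{"linear":[-92,-60,0],"angular":[0,0,-0.1224]},{"linear":[-126,-82,0],"angular":[0,0,-0.1224]},{"linear":[-159,-104,0],"angular":[0,0,-0.1224]},{"linear":[-192,-125,0],"angular":[0,0,-0.1224]},{"linear":[-225,-147,0],"angular":[0,0,-0.1224]},{"linear":[-258,-168,0],"angular":[0,0,-0.1224]},{"linear":[-291,-190,0],"angular":[0,0,-0.1224]},{"linear":[-324,-212,0],"angular":[0,0,-0.1224]},{"linear":[-357,-233,0],"angular":[0,0,-0.1224]},{"linear":[-390,-255,0],"angular":[0,0,-0.1224]}], grip=-1)

```text
time_s: 1.15
ee_pos: [453.4, 221.5, 196.1]
tcp_rot: [[-0.994, 0.106, 0.0], [0.106, 0.994, 0.0], [-0.0, 0.0, -1.0]]
ft_force: [0.5, 1.0, 1.1]
width: 0.1
```

Call:
arm_command(deltas=[{"linear":[-30,-25,10],"angular":[0,0,0]},{"linear":[-60,-50,30],"angular":[0,0,0]},{"linear":[-88,-74,50],"angular":[0,0,0]},{"linear":[-116,-98,70],"angular":[0,0,0]},{"linear":[-144,-122,90],"angular":[0,0,0]},{"linear":[-172,-146,100],"angular":[0,0,0]},{"linear":[-200,-170,106],"angular":[0,0,0]},{"linear":[-224,-189,110],"angular":[0,0,0]},{"linear":[-224,-189,135],"angular":[0,0,0]},{"linear":[-224,-189,160],"angular":[0,0,0]},{"linear":[-224,-189,180],"angular":[0,0,0]},{"linear":[-224,-189,180],"angular":[0,0,0]}])

```text
time_s: 2.15
ee_pos: [652.7, 11.4, 11.3]
tcp_rot: [[-0.994, 0.107, -0.007], [0.107, 0.994, 0.001], [0.007, -0.0, -1.0]]
ft_force: [-0.3, 0.3, 0.1]
width: 0.1
```

```bash
python3 - <<'E'
from h import *
im,c,a=look(); cv2.imwrite("pics/s1.png",cv2.resize(im[110:270,240:440],None,fx=4,fy=3.7))
im,_=capture("scene"); cv2.imwrite("pics/s1s.png",im)
E
```

```text
block(board) c [-89.6  22. ] LxW 74.6 73.3 long-axis deg -2.15 z 53.3 485
off square 87.85 t 2.15 tcp [-49.9  42. ] 11.3 F [-0.3  0.3  0.1] w 0.07517606186429349
```

View pics/s1.png

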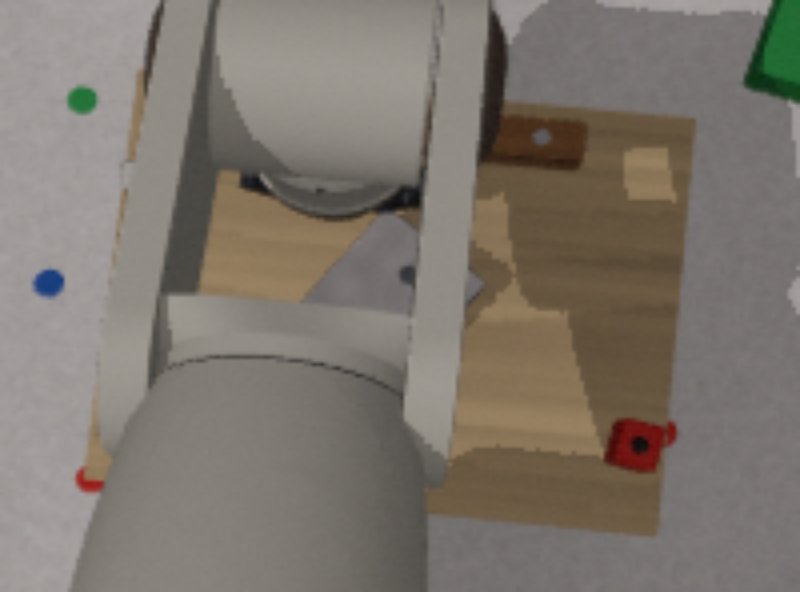

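The arm hides part of the block, but the block hasn't been touched. Starting the first corner push: the far end, pushed from its fence side.

Call:
arm_command(deltas=[{"linear":[0,0,-2],"angular":[0,0,0]},{"linear":[2,-3,-2],"angular":[0,0,0]},{"linear":[4,-6,-2],"angular":[0,0,0]},{"linear":[6,-9,-2],"angular":[0,0,0]},{"linear":[8,-12,-2],"angular":[0,0,0]},{"linear":[10,-15,-2],"angular":[0,0,0]},{"linear":[12,-18,-2],"angular":[0,0,0]},{"linear":[14,-21,-2],"angular":[0,0,0]},{"linear":[16,-23,-2],"angular":[0,0,0]},{"linear":[17,-25,-2],"angular":[0,0,0]},{"linear":[17,-25,-2],"angular":[0,0,0]}])

```text
time_s: 3.17
ee_pos: [635.3, -12.0, 18.1]
tcp_rot: [[-0.994, 0.106, -0.0], [0.106, 0.994, -0.0], [0.0, -0.0, -1.0]]
ft_force: [-0.2, -0.4, 0.2]
width: 0.3
```

```bash
cat >> h.py <<'E'
def looks(save=None):
    s=get_state(); im,d=capture("scene"); P=cloud("scene",d); z=P[...,2]
    D=np.array([4.5,0])  # scene-vs-top offset
    q=P[...,:2]-D-O; B=np.stack([q@XH,q@YH,z],-1); g=im.astype(int)
    m=(z>46)&(z<57)&(B[...,0]<2)&(B[...,0]>-260)&(abs(B[...,1])<140)&(g.max(-1)-g.min(-1)<40)
    if save: cv2.imwrite(save,cv2.resize(im[150:270,240:400],None,fx=5,fy=5,interpolation=cv2.INTER_CUBIC))
    c,a=rect(B,m,"scene block(board)"); print("off square",round((a%180)-90,2),"t",s["time_s"],"tcp",w2b(s["ee_pos"]).round(1),np.round(s["ee_pos"][2],1),"F",np.round(s["ft_force"],1))
E
python3 -c "
from h import *
looks('pics/s2.png')"
```

```text
scene block(board) c [-79.9 -19.8] LxW 87.3 20.6 long-axis deg 56.57 z 51.3 88
off square -33.43 t 3.1667 tcp [-64.7  17. ] 18.1 F [-0.2 -0.4  0.2]
```

View pics/s2.png

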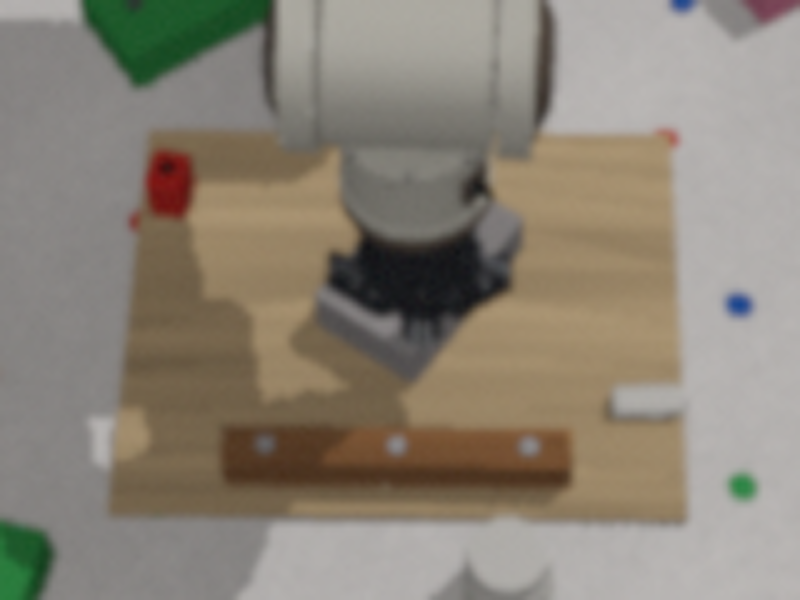

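```bash
python3 - <<'E'
from h import *
im,d=capture("scene")
for Y in range(198,232,3):
    print(Y,[ (int(cloudz)) for cloudz in cloud("scene",d)[Y,300:346:2,2]])
d0=np.load("scene0.npy")
print()
for Y in range(198,232,3):
    print(Y,[ (int(c)) for c in cloud("scene",d0)[Y,300:346:2,2]])
E
```

```text
198 [7, 7, 6, 7, 7, 8, 196, 215, 250, 246, 249, 254, 254, 251, 244, 244, 217, 201, 52, 55, 51, 47, 26]
201 [4, 10, 1, 143, 141, 156, 170, 195, 211, 213, 217, 222, 219, 219, 216, 207, 201, 183, 157, 53, 141, 146, 7]
204 [3, 7, 6, 146, 150, 146, 160, 161, 188, 194, 199, 202, 203, 199, 199, 187, 157, 159, 148, 148, 146, 140, 4]
207 [12, 10, 5, 140, 145, 143, 131, 108, 137, 151, 152, 181, 186, 149, 155, 142, 106, 121, 134, 142, 142, 148, 6]
210 [5, 6, 54, 50, 50, 123, 121, 119, 112, 110, 128, 131, 92, 132, 133, 106, 106, 117, 118, 123, 1, 8, 7]
213 [11, 7, 26, 42, 42, 56, 54, 54, 106, 45, 107, 102, 87, 102, 104, 104, 102, 5, 2, 9, 1, 6, 8]
216 [5, 1, 8, 11, 18, 39, 36, 48, 51, 55, 51, 77, 81, 82, 67, 23, 2, 4, 5, 2, 6, 4, 7]
219 [4, 3, 7, 9, 8, 9, 21, 30, 37, 47, 55, 52, 58, 56, 17, 4, 8, 3, 11, 2, 9, 7, 10]
222 [10, 6, 3, 10, 7, 4, 3, 1, 13, 25, 36, 47, 37, 18, 1, 9, 14, 12, 5, 9, 9, 0, 9]
225 [6, 4, 0, 8, 11, 5, 11, 8, 6, 10, 10, 19, 20, 4, 4, 8, 4, 4, 2, 9, 3, 5, 5]
228 [5, 10, 4, 8, 5, 9, 8, 8, 4, 7, 10, 7, 7, 10, 11, 6, 3, 5, 3, 7, 8, 6, 10]
231 [2, 14, 2, 8, 10, 5, 8, 8, 5, 6, 6, 1
[... 387 characters left out ...]
 54, 31, 10, 1, 10, 5]
210 [4, 2, 48, 55, 57, 48, 49, 51, 53, 54, 58, 49, 50, 46, 51, 55, 49, 34, 13, 2, 6, 7, 11]
213 [7, 10, 25, 37, 44, 54, 53, 50, 48, 48, 53, 49, 46, 52, 50, 50, 26, 8, 0, 16, 4, 6, 6]
216 [5, 14, 12, 16, 25, 34, 45, 53, 52, 53, 52, 48, 47, 46, 35, 20, 8, -2, 10, 5, 3, 10, 7]
219 [2, 6, 3, 4, 0, 7, 16, 29, 39, 49, 50, 50, 46, 35, 22, 8, 7, 5, 5, 4, 2, 10, 7]
222 [5, 5, 2, 8, 5, 3, 5, 7, 14, 20, 35, 44, 37, 13, 3, 5, 9, 4, 5, 10, 8, 5, 2]
225 [4, 7, 7, 9, 11, 10, 12, 5, 8, 6, 6, 24, 14, 5, 9, 12, 2, 7, 6, 7, 9, 11, 8]
228 [13, 8, 9, 10, 7, 2, 6, 8, 4, 5, 6, 10, 2, 7, 6, 8, 5, 10, 8, 4, 8, 6, 6]
231 [11, 7, 7, 10, 3, 4, 0, 8, 11, 7, 2, 9, 3, 10, 3, 7, 5, 4, 4, 12, 4, 3, 6]
```

```bash
python3 - <<'E'
from h import *
s=get_state();p=s["ee_pos"]
for dz in(0,20,40,60,80): print(18+dz,np.round(proj("scene",[p[0]+3,p[1],p[2]+dz]),1))
print(s["ft_force"],s["wrist_torque"],s["ee_pos"],camera_info("wrist"))
im,d=capture("wrist");cv2.imwrite("pics/w1.png",im)
E
```

```text
18 [325. 222.]
38 [324.8 219.2]
58 [324.7 216.4]
78 [324.6 213.6]
98 [324.5 210.6]
[0.51359998 1.08178646 0.41625474] [ 0.00845575 -0.01491163  0.01206331] [635.53642283 -11.66337575  18.1316651 ] {'fovy': 70.33288826378217, 'cx': 321.9998580649703, 'cy': 193.9255010958435, 'rvec': array([-2.16273907, -1.94411755, -0.28972706]), 'tvec': array([ -56.14862236, -591.68792542,   24.77910513])}
```

View pics/w1.png

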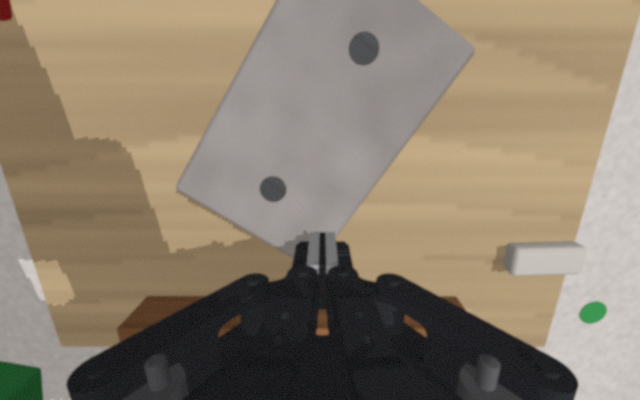

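The wrist camera sees the block well, with discs at (363,48) and (273,189) and the fingertip against the long side at (320,240). The discs sit symmetrically on the long axis, so I'll use them to get centre and yaw.

```bash
cat >> h.py <<'E'
def lookw(save=None):
    s=get_state(); k=cam("wrist"); im,d=capture("wrist")
    f,cx,cy,R,t=k; v,u=np.mgrid[0:400,0:640]
    P=(np.stack([(u-cx)/f*d,(v-cy)/f*d,d],-1)-t)@R; z=P[...,2]
    q=P[...,:2]-O; X=q@XH; Y=q@YH
    if save: cv2.imwrite(save,im)
    g=im.astype(int); grey=(z>44)&(z<62)&(X>-260)&(X<1)&(abs(Y)<150)&(g.max(-1)-g.min(-1)<45)
    B=np.stack([X,Y,z],-1)
    L=g.sum(-1)/3
    m=(grey&(L<0.72*np.median(L[grey]))).astype(np.uint8)
    n,lab,st,ce=cv2.connectedComponentsWithStats(m)
    pts=[]
    for i in range(1,n):
        if 120<st[i,4]<1600 and .6<st[i,2]/st[i,3]<1.6 and st[i,4]/(st[i,2]*st[i,3])>.65:
            uu,vv=ce[i]; o=-R.T@t; r=R.T@np.array([(uu-cx)/f,(vv-cy)/f,1]); p=o+r*(53-o[2])/r[2]; pts.append(w2b(p)); print("disc px",ce[i].round(0),st[i,4],pts[-1].round(1))
    q=B[grey][:,:2]
    (c,(w,h),a)=cv2.minAreaRect(q.astype(np.float32)); print("rect",np.round(c,1),round(w,1),round(h,1),round(a,2))
    if len(pts)==2:
        dv=pts[0]-pts[1]; print("BLOCK centre",((pts[0]+pts[1])/2).round(1),"dist",np.hypot(*dv).round(1),"yaw off square",round((np.degrees(np.arctan2(dv[1],dv[0]))%180)-90,2))
    print("t",s["time_s"],"tcp",w2b(s["ee_pos"]).round(1),np.round(s["ee_pos"][2],1),"F",np.round(s["ft_force"],1))
E
python3 - <<'E'
from h import *
lookw()
print([w2b(ray("top",255+x/4.8,120+y/4.2,53)).round(1) for x,y in((418,270),(327,365))])
E
```

```text
disc px [363.  48.] 778 [-164.8   36.4]
disc px [272. 188.] 495 [-98.2  -8.3]
rect [-131.1   14.5] 90.5 139.4 56.62
BLOCK centre [-131.5   14. ] dist 80.2 yaw off square 56.06
t 3.3167 tcp [-64.4  17.4] 18.1 F [ 0.9  0.1 -0.2]
[array([-99.1, -10.9]), array([-165.3,   33.4])]
```

```bash
python3 - <<'E'
from h import *
s=get_state();p=np.array(s["ee_pos"]);
for dz in(0,20,40): print(dz,np.round(proj("wrist",p+[0,0,dz]),1))
im,d=capture("wrist");f,cx,cy,R,t=cam("wrist")
P=cloud("wrist",d)
for v in range(222,262,5):
    print(v,[tuple(np.r_[w2b(P[v,u]),P[v,u,2]].astype(int)) for u in (290,300,310,320,330,340,350)])
# corner of block (fence-ward) expected
for c in ((-48.8,10),(-98,-63)): print(np.round(proj("wrist",np.r_[b2w(*c),53]),1))
E
```

```text
0 [321.6 222.5]
20 [321.5 235.3]
40 [321.5 251.2]
222 [(np.int64(-79), np.int64(0), np.int64(52)), (np.int64(-79), np.int64(5), np.int64(53)), (np.int64(-79), np.int64(11), np.int64(53)), (np.int64(-79), np.int64(16), np.int64(53)), (np.int64(-79), np.int64(22), np.int64(52)), (np.int64(-79), np.int64(27), np.int64(53)), (np.int64(-60), np.int64(37), np.int64(7))]
227 [(np.int64(-76), np.int64(0), np.int64(53)), (np.int64(-75), np.int64(5), np.int64(52)), (np.int64(-76), np.int64(11), np.int64(53)), (np.int64(-76), np.int64(16), np.int64(53)), (np.int64(-76), np.int64(22), np.int64(52)), (np.int64(-76), np.int64(27), np.int64(53)), (np.int64(-57), np.int64(37), np.int64(8))]
232 [(np.int64(-73), np.int64(0), np.int64(52)), (np.int64(-73), np.int64(5), np.int64(53)), (np.int64(-75), np.int64(11), np.int64(57)), (np.int64(-76), np.int64(16), np.int64(59)), (np.int64(-75), np.int64(21), np.int64(58)), (np.int64(-52), np.int64(30), np.int64(8)), (np.int64(-52), np.int64(37), np.int64(8))]
237 [(np.int64(-70), np.int64(0), np.int64(53)), (np.int64(-70), np.int64(5), np.int64(53)), (np.int
[... 812 characters left out ...]
t64(-40), np.int64(38), np.int64(7))]
252 [(np.int64(-61), np.int64(0), np.int64(53)), (np.int64(-71), np.int64(7), np.int64(72)), (np.int64(-75), np.int64(12), np.int64(79)), (np.int64(-75), np.int64(16), np.int64(80)), (np.int64(-75), np.int64(21), np.int64(79)), (np.int64(-71), np.int64(26), np.int64(71)), (np.int64(-36), np.int64(38), np.int64(8))]
257 [(np.int64(-32), np.int64(-6), np.int64(7)), (np.int64(-72), np.int64(7), np.int64(77)), (np.int64(-75), np.int64(12), np.int64(84)), (np.int64(-75), np.int64(16), np.int64(84)), (np.int64(-75), np.int64(21), np.int64(84)), (np.int64(-71), np.int64(26), np.int64(77)), (np.int64(-71), np.int64(30), np.int64(77))]
[308.5 271.4]
[167.8 188.9]
```

Call:
arm_command(deltas=[{"linear":[-6,9,0],"angular":[0,0,0]},{"linear":[-12,18,0],"angular":[0,0,0]},{"linear":[-17,25,0],"angular":[0,0,0]},{"linear":[-17,25,0],"angular":[0,0,0]}])

```text
time_s: 3.75
ee_pos: [656.2, 13.2, 18.0]
tcp_rot: [[-0.994, 0.105, 0.0], [0.105, 0.994, 0.0], [-0.0, 0.0, -1.0]]
ft_force: [0.8, 0.6, -0.6]
width: 0.2
```

```bash
python3 - <<'E'
from h import *
lookw("pics/w2.png")
im,d=capture("wrist");P=cloud("wrist",d)
for v in range(212,272,5):
    print(v,[tuple(int(x) for x in np.r_[w2b(P[v,u]),P[v,u,2]]) for u in (300,310,320,330,340)])
E
```

```text
disc px [304.   9.] 537 [-162.4   36.4]
disc px [217. 154.] 559 [-98.2  -8.4]
rect [-119.5   10.4] 124.9 131.4 73.98
BLOCK centre [-130.3   14. ] dist 78.3 yaw off square 55.07
t 3.75 tcp [-46.5  44.2] 18.0 F [ 0.8  0.6 -0.6]
212 [(-51, 27, 8), (-51, 34, 9), (-51, 41, 7), (-51, 48, 8), (-51, 55, 7)]
217 [(-47, 27, 8), (-47, 34, 7), (-47, 41, 7), (-47, 48, 8), (-47, 56, 7)]
222 [(-43, 27, 8), (-43, 34, 8), (-43, 41, 8), (-44, 48, 8), (-43, 56, 8)]
227 [(-39, 27, 7), (-39, 34, 6), (-40, 41, 8), (-39, 48, 7), (-39, 56, 7)]
232 [(-35, 27, 7), (-58, 36, 58), (-58, 42, 57), (-59, 47, 58), (-35, 56, 7)]
237 [(-31, 27, 7), (-58, 37, 63), (-58, 42, 64), (-58, 47, 63), (-32, 56, 8)]
242 [(-55, 31, 62), (-58, 37, 69), (-58, 42, 69), (-58, 47, 69), (-54, 52, 61)]
247 [(-54, 32, 67), (-58, 37, 75), (-59, 42, 75), (-59, 46, 75), (-54, 52, 66)]
252 [(-54, 32, 71), (-58, 37, 79), (-58, 42, 79), (-58, 46, 78), (-54, 51, 72)]
257 [(-54, 32, 75), (-59, 37, 84), (-58, 42, 84), (-58, 46, 83), (-54, 51, 75)]
262 [(-55, 33, 82), (-58, 38, 88), (-58, 42, 88), (-59, 46, 89), (-55, 51, 82)]
267 [(-61, 34, 96), (-59, 38, 94), (-57, 42, 90), (-59, 46, 93), (-61, 50, 96)]
```

View pics/w2.png

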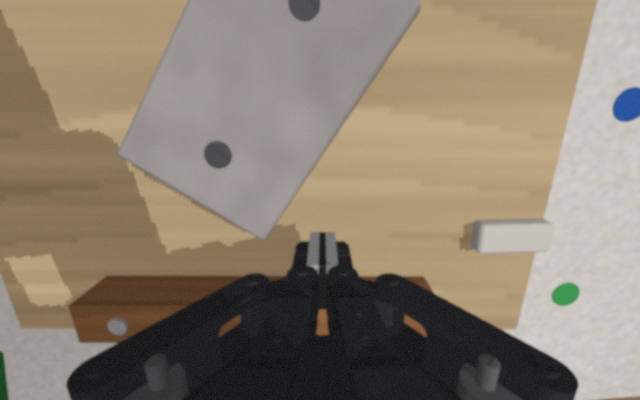

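The picture and depth show that the real fingertip ends at about z 55 while the reported TCP z is 18. The fingers passed just over the block, which has not moved. I'll go lower with care and check the force and the tip height.

Call:
arm_command(deltas=[{"linear":[0,0,5],"angular":[0,0,0]},{"linear":[0,0,10],"angular":[0,0,0]},{"linear":[0,0,15],"angular":[0,0,0]},{"linear":[0,0,20],"angular":[0,0,0]},{"linear":[0,0,20],"angular":[0,0,0]}])

```text
time_s: 4.27
ee_pos: [654.3, 11.3, -3.4]
tcp_rot: [[-0.994, 0.106, -0.002], [0.106, 0.994, 0.0], [0.002, -0.0, -1.0]]
ft_force: [-0.5, -0.2, 0.1]
width: -0.2
```

```bash
python3 - <<'E'
from h import *
s=get_state();print(s["qpos"],s["ee_pos"],s["ft_force"],s["width"])
f,cx,cy,R,t=cam("wrist");print("cam",-R.T@t)
im,d=capture("wrist");P=cloud("wrist",d)
for v in range(212,252,3):
    print(v,[tuple(int(x) for x in np.r_[w2b(P[v,u]),P[v,u,2]]) for u in (310,315,322,330)])
E
```

```text
[-5.74646554e+00  2.54877152e+01  8.45567101e+01 -4.73796142e-03
  7.00646919e+01 -8.96348975e+01] [654.28865433  11.3173129   -3.40834154] [-0.52547764 -0.2344868   0.07187634] -0.2314070491243923
cam [580.73249182  19.39171086 174.62408764]
212 [(-60, 34, 9), (-59, 38, 8), (-59, 42, 9), (-60, 47, 9)]
215 [(-58, 34, 9), (-57, 38, 8), (-57, 42, 8), (-58, 47, 9)]
218 [(-55, 34, 8), (-56, 38, 9), (-55, 42, 8), (-55, 47, 7)]
221 [(-53, 34, 9), (-53, 38, 8), (-53, 42, 8), (-53, 47, 7)]
224 [(-51, 34, 7), (-51, 37, 8), (-52, 42, 9), (-51, 47, 9)]
227 [(-49, 34, 8), (-49, 37, 7), (-49, 42, 9), (-49, 47, 8)]
230 [(-47, 34, 8), (-47, 37, 8), (-47, 42, 8), (-47, 47, 8)]
233 [(-59, 36, 38), (-59, 38, 38), (-59, 42, 38), (-59, 46, 39)]
236 [(-59, 36, 42), (-59, 38, 43), (-59, 42, 42), (-59, 46, 42)]
239 [(-59, 36, 45), (-59, 38, 46), (-59, 42, 46), (-59, 46, 45)]
242 [(-59, 36, 48), (-59, 38, 48), (-59, 42, 49), (-59, 46, 49)]
245 [(-58, 36, 51), (-58, 39, 51), (-59, 42, 53), (-59, 46, 52)]
248 [(-59, 36, 54), (-59, 39, 56), (-59, 42, 55), (-58, 46, 54)]
251 [(-59, 36, 58), (-59, 39, 58), (-59, 42, 57), (-59, 46, 57)]
```

The tip offset is consistent, about 39 mm above the reported TCP, and the lateral position agrees. I'll lower so the tip is near z 22 and push.

Call:
arm_command(deltas=[{"linear":[0,0,5],"angular":[0,0,0]},{"linear":[1,-2,10],"angular":[0,0,0]},{"linear":[3,-4,15],"angular":[0,0,0]},{"linear":[5,-7,15],"angular":[0,0,0]},{"linear":[7,-10,15],"angular":[0,0,0]},{"linear":[9,-13,15],"angular":[0,0,0]},{"linear":[11,-16,15],"angular":[0,0,0]},{"linear":[13,-19,15],"angular":[0,0,0]},{"linear":[15,-22,15],"angular":[0,0,0]},{"linear":[17,-25,15],"angular":[0,0,0]},{"linear":[19,-28,15],"angular":[0,0,0]},{"linear":[20,-31,15],"angular":[0,0,0]}])

```text
time_s: 5.32
ee_pos: [632.0, -17.5, -16.5]
tcp_rot: [[-0.994, 0.106, 0.001], [0.106, 0.994, -0.0], [-0.001, 0.0, -1.0]]
ft_force: [2.9, 2.5, -0.4]
width: -0.1
```

```bash
python3 -c "
from h import *
lookw('pics/w3.png')"
```

```text
disc px [391.  17.] 1355 [-170.7   34.5]
disc px [234. 177.] 926 [-115.6  -23.2]
rect [-134.8   14. ] 112.0 139.4 44.45
BLOCK centre [-143.2    5.7] dist 79.8 yaw off square 43.66
t 5.3167 tcp [-67.4  11.1] -16.5 F [ 2.9  2.5 -0.4]
```

First push turned it 12° (centre shift 14 mm). Next is the opposite corner.

Call:
arm_command(deltas=[{"linear":[-8,7,0],"angular":[0,0,0]},{"linear":[-8,7,-25],"angular":[0,0,0]},{"linear":[-8,7,-52],"angular":[0,0,0]},{"linear":[20,5,-52],"angular":[0,0,0]},{"linear":[58,0,-52],"angular":[0,0,0]},{"linear":[96,-3,-52],"angular":[0,0,0]},{"linear":[134,-6,-52],"angular":[0,0,0]},{"linear":[161,-8,-52],"angular":[0,0,0]},{"linear":[161,-8,-52],"angular":[0,0,0]},{"linear":[161,-8,-30],"angular":[0,0,0]},{"linear":[161,-8,0],"angular":[0,0,0]},{"linear":[161,-8,0],"angular":[0,0,0]}])

```text
time_s: 6.37
ee_pos: [469.0, -7.5, -20.4]
tcp_rot: [[-0.994, 0.106, -0.005], [0.106, 0.994, 0.001], [0.005, 0.0, -1.0]]
ft_force: [-1.3, 1.0, -0.8]
width: 0.2
```

```bash
python3 -c "
from h import *
lookw('pics/w4.png')"
```

```text
rect [-235.5    8. ] 50.9 51.0 34.39
t 6.3667 tcp [-230.5    3.7] -20.4 F [-1.3  1.  -0.8]
```

Call:
arm_command(deltas=[{"linear":[-2,2,0],"angular":[0,0,0]},{"linear":[-4,4,0],"angular":[0,0,0]},{"linear":[-6,6,0],"angular":[0,0,0]},{"linear":[-8,8,0],"angular":[0,0,0]},{"linear":[-10,10,0],"angular":[0,0,0]},{"linear":[-12,12,0],"angular":[0,0,0]},{"linear":[-15,14,0],"angular":[0,0,0]},{"linear":[-17,16,0],"angular":[0,0,0]},{"linear":[-19,18,0],"angular":[0,0,0]},{"linear":[-21,20,0],"angular":[0,0,0]},{"linear":[-23,22,0],"angular":[0,0,0]},{"linear":[-25,23,0],"angular":[0,0,0]}])

```text
time_s: 7.42
ee_pos: [498.5, 12.5, -15.9]
tcp_rot: [[-0.994, 0.106, -0.0], [0.106, 0.994, -0.0], [0.0, -0.0, -1.0]]
ft_force: [-9.0, 1.4, 3.1]
width: -0.2
```

```bash
python3 -c "
from h import *
looks('pics/s4.png')"
```

```text
scene block(board) c [-132.1    4.9] LxW 142.0 99.5 long-axis deg -59.37 z 51.6 793
off square 30.63 t 7.4167 tcp [-203.3   26.8] -15.9 F [-9.   1.4  3.1]
```

Call:
arm_command(deltas=[{"linear":[8,-6,0],"angular":[0,0,0]},{"linear":[8,-6,-25],"angular":[0,0,0]},{"linear":[8,-6,-52],"angular":[0,0,0]},{"linear":[-15,-8,-54],"angular":[0,0,0]},{"linear":[-50,-15,-54],"angular":[0,0,0]},{"linear":[-88,-22,-54],"angular":[0,0,0]},{"linear":[-125,-30,-54],"angular":[0,0,0]},{"linear":[-157,-37,-54],"angular":[0,0,0]},{"linear":[-157,-37,-54],"angular":[0,0,0]},{"linear":[-157,-37,-30],"angular":[0,0,0]},{"linear":[-157,-37,-2],"angular":[0,0,0]},{"linear":[-157,-37,-2],"angular":[0,0,0]}])

```text
time_s: 8.47
ee_pos: [647.8, -41.2, -19.0]
tcp_rot: [[-0.994, 0.106, -0.006], [0.106, 0.994, 0.001], [0.006, 0.0, -1.0]]
ft_force: [-1.1, 0.8, -1.4]
width: 0.1
```

```bash
python3 -c "
from h import *
lookw('pics/w5.png')"
```

```text
disc px [486.  30.] 1538 [-147.8   44. ]
disc px [282. 150.] 1039 [-107.9  -25.7]
rect [-116.    12.9] 112.8 144.8 29.66
BLOCK centre [-127.9    9.1] dist 80.3 yaw off square 29.79
t 8.4667 tcp [-49.2 -10.8] -19.0 F [-1.1  0.8 -1.4]
```

Call:
arm_command(deltas=[{"linear":[2,-1,0],"angular":[0,0,0]},{"linear":[4,-2,0],"angular":[0,0,0]},{"linear":[6,-3,0],"angular":[0,0,0]},{"linear":[8,-4,0],"angular":[0,0,0]},{"linear":[10,-5,0],"angular":[0,0,0]},{"linear":[12,-7,0],"angular":[0,0,0]},{"linear":[15,-8,0],"angular":[0,0,0]},{"linear":[17,-9,0],"angular":[0,0,0]},{"linear":[19,-10,0],"angular":[0,0,0]},{"linear":[21,-11,0],"angular":[0,0,0]},{"linear":[23,-12,0],"angular":[0,0,0]},{"linear":[25,-13,0],"angular":[0,0,0]}])

```text
time_s: 9.52
ee_pos: [625.7, -52.2, -12.6]
tcp_rot: [[-0.994, 0.106, 0.005], [0.106, 0.994, -0.001], [-0.005, -0.001, -1.0]]
ft_force: [6.3, -1.5, 1.8]
width: -0.1
```

```bash
python3 -c "
from h import *
lookw('pics/w6.png')"
```

```text
disc px [516.  77.] 1228 [-155.2   47.4]
disc px [310. 150.] 919 [-128.5  -28.3]
rect [-131.1   13.2] 111.1 141.1 19.19
BLOCK centre [-141.9    9.5] dist 80.3 yaw off square 19.37
t 9.5167 tcp [-70. -24.] -12.6 F [ 6.3 -1.5  1.8]
```

Call:
arm_command(deltas=[{"linear":[-8,3,0],"angular":[0,0,0]},{"linear":[-8,3,-25],"angular":[0,0,0]},{"linear":[-8,3,-50],"angular":[0,0,0]},{"linear":[20,12,-50],"angular":[0,0,0]},{"linear":[56,25,-50],"angular":[0,0,0]},{"linear":[92,40,-50],"angular":[0,0,0]},{"linear":[126,55,-50],"angular":[0,0,0]},{"linear":[152,66,-50],"angular":[0,0,0]},{"linear":[152,66,-50],"angular":[0,0,0]},{"linear":[152,66,-25],"angular":[0,0,0]},{"linear":[152,66,2],"angular":[0,0,0]},{"linear":[152,66,2],"angular":[0,0,0]}])

```text
time_s: 10.57
ee_pos: [478.4, 30.4, -19.7]
tcp_rot: [[-0.994, 0.106, -0.004], [0.106, 0.994, 0.0], [0.004, -0.0, -1.0]]
ft_force: [-0.8, 1.0, -1.1]
width: -0.1
```

```bash
python3 -c "
from h import *
looks('pics/s6.png')"
```

```text
scene block(board) c [-141.6    8.1] LxW 140.8 91.4 long-axis deg -70.28 z 51.7 789
off square 19.72 t 10.5667 tcp [-225.2   42.4] -19.7 F [-0.8  1.  -1.1]
```

Call:
arm_command(deltas=[{"linear":[-3,1,0],"angular":[0,0,0]},{"linear":[-6,2,0],"angular":[0,0,0]},{"linear":[-9,3,0],"angular":[0,0,0]},{"linear":[-12,4,0],"angular":[0,0,0]},{"linear":[-15,5,0],"angular":[0,0,0]},{"linear":[-18,6,0],"angular":[0,0,0]},{"linear":[-21,7,0],"angular":[0,0,0]},{"linear":[-24,8,0],"angular":[0,0,0]},{"linear":[-27,9,0],"angular":[0,0,0]},{"linear":[-30,10,0],"angular":[0,0,0]},{"linear":[-33,11,0],"angular":[0,0,0]},{"linear":[-33,11,0],"angular":[0,0,0]}])

```text
time_s: 11.62
ee_pos: [514.6, 37.9, -16.2]
tcp_rot: [[-0.994, 0.106, -0.0], [0.106, 0.994, 0.0], [0.0, 0.0, -1.0]]
ft_force: [-2.7, 1.3, 1.0]
width: -0.0
```

```bash
python3 -c "
from h import *
looks('pics/s7.png')"
```

```text
scene block(board) c [-130.2    5. ] LxW 139.6 96.6 long-axis deg -82.72 z 51.8 791
off square 7.28 t 11.6167 tcp [-190.    53.7] -16.2 F [-2.7  1.3  1. ]
```

Call:
arm_command(deltas=[{"linear":[8,-2,0],"angular":[0,0,0]},{"linear":[8,-2,-25],"angular":[0,0,0]},{"linear":[8,-2,-52],"angular":[0,0,0]},{"linear":[-15,-12,-54],"angular":[0,0,0]},{"linear":[-45,-32,-54],"angular":[0,0,0]},{"linear":[-75,-53,-54],"angular":[0,0,0]},{"linear":[-105,-74,-54],"angular":[0,0,0]},{"linear":[-133,-94,-54],"angular":[0,0,0]},{"linear":[-133,-94,-54],"angular":[0,0,0]},{"linear":[-133,-94,-30],"angular":[0,0,0]},{"linear":[-133,-94,-2],"angular":[0,0,0]},{"linear":[-133,-94,-2],"angular":[0,0,0]}])

```text
time_s: 12.67
ee_pos: [633.5, -69.8, -19.4]
tcp_rot: [[-0.994, 0.107, -0.006], [0.107, 0.994, 0.001], [0.006, 0.001, -1.0]]
ft_force: [-0.4, 0.3, -1.6]
width: 0.0
```

```bash
python3 -c "
from h import *
lookw('pics/w8.png')"
```

```text
disc px [566. 110.] 1257 [-133.4   47.1]
disc px [343. 139.] 1073 [-123.2  -32.6]
rect [-113.7    1.9] 116.7 153.6 7.57
BLOCK centre [-128.3    7.2] dist 80.3 yaw off square 7.3
t 12.6667 tcp [-60.3 -40.7] -19.4 F [-0.4  0.3 -1.6]
```

Call:
arm_command(deltas=[{"linear":[2,0,0],"angular":[0,0,0]},{"linear":[4,-1,0],"angular":[0,0,0]},{"linear":[6,-1,0],"angular":[0,0,0]},{"linear":[8,-1,0],"angular":[0,0,0]},{"linear":[10,-1,0],"angular":[0,0,0]},{"linear":[12,-2,0],"angular":[0,0,0]},{"linear":[14,-2,0],"angular":[0,0,0]},{"linear":[16,-2,0],"angular":[0,0,0]},{"linear":[18,-2,0],"angular":[0,0,0]},{"linear":[20,-3,0],"angular":[0,0,0]},{"linear":[21,-3,0],"angular":[0,0,0]},{"linear":[21,-3,0],"angular":[0,0,0]}])

```text
time_s: 13.72
ee_pos: [616.2, -71.4, -13.5]
tcp_rot: [[-0.994, 0.106, 0.003], [0.106, 0.994, -0.001], [-0.003, -0.001, -1.0]]
ft_force: [3.7, -2.6, 3.3]
width: -0.0
```

```bash
python3 -c "
from h import *
lookw('pics/w9.png')"
```

```text
disc px [561. 151.] 1013 [-135.8   49.7]
disc px [356. 157.] 927 [-133.4  -30.5]
disc px [300. 261.] 169 [-87.3 -53.7]
rect [-123.8    9.6] 110.2 140.8 1.77
t 13.7167 tcp [-77.4 -44.2] -13.5 F [ 3.7 -2.6  3.3]
```

Call:
arm_command(deltas=[{"linear":[1,0,0],"angular":[0,0,0]},{"linear":[2,0,0],"angular":[0,0,0]},{"linear":[3,0,0],"angular":[0,0,0]},{"linear":[4,0,0],"angular":[0,0,0]},{"linear":[4,0,0],"angular":[0,0,0]}])

```text
time_s: 14.18
ee_pos: [612.2, -71.0, -13.6]
tcp_rot: [[-0.994, 0.106, 0.003], [0.106, 0.994, -0.001], [-0.003, -0.001, -1.0]]
ft_force: [5.1, -3.3, 1.8]
width: -0.0
```

```bash
python3 -c "
from h import *
lookw('pics/w10.png')"
```

```text
disc px [359. 158.] 918 [-136.8  -29.4]
disc px [563. 158.] 992 [-136.8   50.9]
rect [-125.6   10.7] 141.2 111.1 89.87
BLOCK centre [-136.8   10.7] dist 80.3 yaw off square -0.03
t 14.1833 tcp [-81.4 -44.2] -13.6 F [ 5.1 -3.3  1.8]
```

Square now (off by about 0°, centre moved about 6 mm). For the push home I'll open the fingers and push with both tips on the long side, which keeps the block from turning.

Call:
arm_command(deltas=[{"linear":[-8,0,0],"angular":[0,0,0]},{"linear":[-8,0,-25],"angular":[0,0,0]},{"linear":[-8,0,-52],"angular":[0,0,0]},{"linear":[15,8,-55],"angular":[0,0,0]},{"linear":[45,20,-55],"angular":[0,0,0]},{"linear":[75,32,-55],"angular":[0,0,0]},{"linear":[105,44,-55],"angular":[0,0,0]},{"linear":[133,55,-55],"angular":[0,0,0]},{"linear":[140,55,-55],"angular":[0,0,0]},{"linear":[140,55,-55],"angular":[0,0,0]}])

```text
time_s: 15.07
ee_pos: [476.9, -0.1, 40.8]
tcp_rot: [[-0.994, 0.105, 0.001], [0.105, 0.994, -0.0], [-0.001, -0.0, -1.0]]
ft_force: [0.1, 0.2, 0.1]
width: -0.3
```

Call:
arm_command(deltas=[{"linear":[0,0,0],"angular":[0,0,0]},{"linear":[0,0,0],"angular":[0,0,0]},{"linear":[0,0,0],"angular":[0,0,0]},{"linear":[0,0,0],"angular":[0,0,0]},{"linear":[0,0,0],"angular":[0,0,0]},{"linear":[0,0,0],"angular":[0,0,0]}], grip=0.7)

```text
time_s: 15.57
ee_pos: [478.0, -1.0, 39.9]
tcp_rot: [[-0.994, 0.106, -0.0], [0.106, 0.994, -0.0], [0.0, -0.0, -1.0]]
ft_force: [-0.1, -0.2, -0.1]
width: 71.7
```

```bash
python3 - <<'E'
from h import *
looks(); s=get_state();print(s["width"],s["ee_pos"])
im,d=capture("wrist");cv2.imwrite("pics/w11.png",im);P=cloud("wrist",d)
for v in range(222,282,5):
    r=P[v];k=(r[:,2]>20)&(r[:,2]<110)&(d[v]>0)
    us=np.where(k)[0]
    print(v,len(us),[(int(u),*[int(x) for x in np.r_[w2b(r[u]),r[u,2]]]) for u in us[::max(1,len(us)//5)]])
E
```

```text
scene block(board) c [-136.8    8. ] LxW 138.8 91.6 long-axis deg -89.61 z 51.6 801
off square 0.39 t 15.5667 tcp [-222.3   11.2] 39.9 F [-0.1 -0.2 -0.1]
72.30772257188578 [477.89997028  -0.93428006  39.96002791]
222 67 [(32, -222, -184, 39), (45, -223, -174, 40), (58, -221, -168, 37), (71, -220, -163, 33), (84, -218, -158, 29), (97, -214, -156, 20)]
227 79 [(20, -223, -182, 49), (35, -222, -173, 48), (50, -221, -167, 45), (65, -220, -159, 43), (80, -217, -156, 35), (95, -211, -156, 23)]
232 85 [(15, -221, -183, 52), (32, -221, -172, 52), (49, -220, -163, 50), (66, -218, -157, 45), (83, -212, -157, 33)]
237 85 [(15, -217, -185, 51), (32, -218, -172, 53), (49, -217, -162, 52), (66, -215, -156, 47), (83, -209, -155, 36)]
242 119 [(16, -213, -185, 51), (40, -214, -167, 53), (63, -213, -156, 50), (86, -204, -158, 32), (243, -233, -27, 91), (406, -234, 52, 92)]
247 127 [(17, -210, -185, 52), (42, -210, -169, 52), (67, -208, -157, 47), (92, -197, -159, 27), (248, -231, -24, 91), (411, -233, 53, 96)]
252 148 [(18, -206, -186, 51), (48, -207, -164, 54), (77, -200, -158, 41), (225, -229, -35, 94), (392, -225, 47, 86), (421, -229, 59, 94)]
257 153 [(19, -203, -185, 53), (49, -203, -166, 52), (79, -195, -160, 38), (229, -233, -29, 106), (395, -226, 47, 93), (426, -230, 59, 99)]
262 239 [(20, -199, -187, 52), (67, -197, -160, 48), (255, -181, -40, 21), (307, -181, 0, 20), (363, -181, 43, 21), (428, -230, 59, 104)]
267 246 [(21, -196, -186, 53), (71, -192, -160, 46), (268, -180, -29, 27), (317, -181, 7, 28), (366, -180, 44, 27), (435, -230, 60, 108)]
272 216 [(24, -192, -186, 52), (67, -191, -159, 50), (275, -180, -23, 34), (318, -180, 8, 34), (361, -180, 40, 33), (404, -227, 47, 108)]
277 171 [(58, -188, -165, 52), (268, -180, -27, 40), (302, -180, -2, 40), (336, -181, 21, 41), (370, -180, 45, 40), (404, -225, 47, 109)]
```

View pics/w11.png

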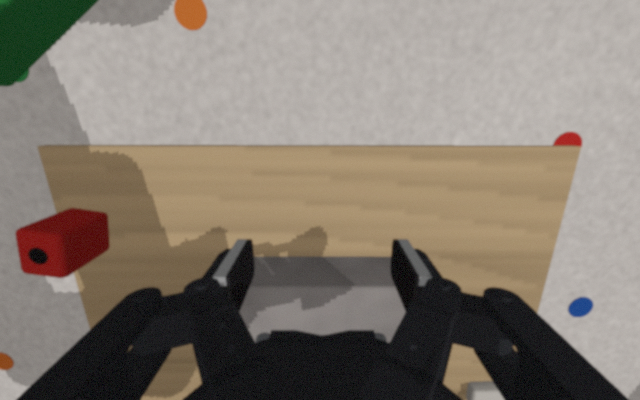

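The wrist picture shows both open fingers in front of the block's near face at about (320,265), and the sharpener well away at (65,240). Open tips end about 50 mm above the reported TCP, so I'll lower 68 mm.

Call:
arm_command(deltas=[{"linear":[0,0,18],"angular":[0,0,0]},{"linear":[0,0,36],"angular":[0,0,0]},{"linear":[0,0,54],"angular":[0,0,0]},{"linear":[0,0,64],"angular":[0,0,0]},{"linear":[0,0,68],"angular":[0,0,0]},{"linear":[-4,0,68],"angular":[0,0,0]},{"linear":[-8,0,68],"angular":[0,0,0]},{"linear":[-13,0,68],"angular":[0,0,0]},{"linear":[-18,0,68],"angular":[0,0,0]},{"linear":[-22,0,68],"angular":[0,0,0]},{"linear":[-25,0,68],"angular":[0,0,0]},{"linear":[-28,0,68],"angular":[0,0,0]}])

```text
time_s: 16.67
ee_pos: [506.0, -3.8, -27.8]
tcp_rot: [[-0.994, 0.106, 0.0], [0.106, 0.994, -0.0], [-0.0, -0.0, -1.0]]
ft_force: [-0.0, 0.4, -0.5]
width: 72.2
```

Call:
arm_command(deltas=[{"linear":[-3,0,0],"angular":[0,0,0]},{"linear":[-6,0,0],"angular":[0,0,0]},{"linear":[-9,0,0],"angular":[0,0,0]},{"linear":[-12,0,0],"angular":[0,0,0]},{"linear":[-15,0,0],"angular":[0,0,0]},{"linear":[-18,0,0],"angular":[0,0,0]},{"linear":[-21,0,0],"angular":[0,0,0]},{"linear":[-24,0,0],"angular":[0,0,0]},{"linear":[-27,0,0],"angular":[0,0,0]},{"linear":[-30,0,0],"angular":[0,0,0]},{"linear":[-33,0,0],"angular":[0,0,0]},{"linear":[-36,0,0],"angular":[0,0,0]}])

```text
time_s: 17.67
ee_pos: [540.4, -7.4, -28.0]
tcp_rot: [[-0.994, 0.106, -0.003], [0.106, 0.994, 0.0], [0.003, -0.0, -1.0]]
ft_force: [-12.0, 1.1, 7.8]
width: 72.4
```

```bash
python3 -c "
from h import *
looks('pics/s12.png')"
```

```text
scene block(board) c [-107.5    8.5] LxW 138.1 94.9 long-axis deg 89.33 z 51.5 809
off square -0.67 t 17.6667 tcp [-159.6   11.4] -28.0 F [-12.    1.1   7.8]
```

View pics/s12.png

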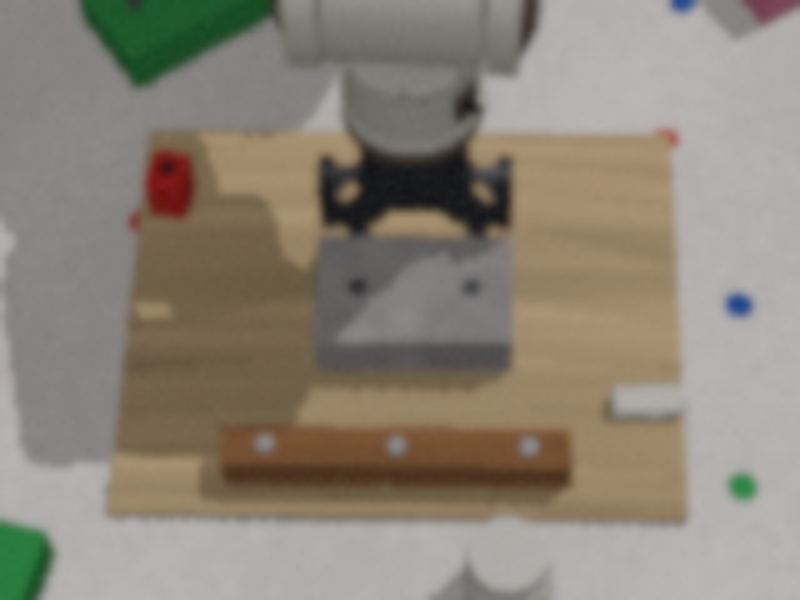

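Call:
arm_command(deltas=[{"linear":[-3,0,0],"angular":[0,0,0]},{"linear":[-6,0,0],"angular":[0,0,0]},{"linear":[-9,0,0],"angular":[0,0,0]},{"linear":[-12,0,0],"angular":[0,0,0]},{"linear":[-15,0,0],"angular":[0,0,0]},{"linear":[-18,0,0],"angular":[0,0,0]},{"linear":[-21,0,0],"angular":[0,0,0]},{"linear":[-24,0,0],"angular":[0,0,0]},{"linear":[-27,0,0],"angular":[0,0,0]},{"linear":[-30,0,0],"angular":[0,0,0]},{"linear":[-33,0,0],"angular":[0,0,0]},{"linear":[-36,0,0],"angular":[0,0,0]}])

```text
time_s: 18.72
ee_pos: [576.2, -11.2, -28.1]
tcp_rot: [[-0.994, 0.106, -0.003], [0.106, 0.994, 0.0], [0.003, -0.0, -1.0]]
ft_force: [-10.6, 1.1, 6.2]
width: 72.5
```

Call:
arm_command(deltas=[{"linear":[-3,0,0],"angular":[0,0,0]},{"linear":[-6,0,0],"angular":[0,0,0]},{"linear":[-9,0,0],"angular":[0,0,0]},{"linear":[-11,0,0],"angular":[0,0,0]},{"linear":[-13,0,0],"angular":[0,0,0]},{"linear":[-15,0,0],"angular":[0,0,0]}])

```text
time_s: 19.22
ee_pos: [591.1, -12.8, -28.1]
tcp_rot: [[-0.994, 0.106, -0.003], [0.106, 0.994, 0.0], [0.003, -0.0, -1.0]]
ft_force: [-11.6, 1.9, 6.1]
width: 73.0
```

```bash
python3 -c "
from h import *
looks('pics/s13.png')
im,d=capture('scene');P=cloud('scene',d)
# profile across the block/fence gap
for u in (310,322,334):
    print(u,[(int(w2b(P[v,u]-[4.5,0,0])[0]),int(P[v,u,2])) for v in range(222,246,2)])"
```

```text
scene block(board) c [-55.5   8.2] LxW 138.8 93.6 long-axis deg -89.34 z 51.4 853
off square 0.66 t 19.2167 tcp [-108.6   11.4] -28.1 F [-11.6   1.9   6.1]
310 [(-48, 49), (-39, 51), (-33, 48), (-22, 54), (-16, 50), (-7, 52), (-12, 29), (0, 38), (9, 40), (20, 47), (26, 44), (28, 34)]
322 [(-46, 53), (-41, 48), (-30, 53), (-25, 48), (-16, 51), (-9, 49), (-12, 28), (2, 43), (9, 43), (13, 34), (28, 50), (30, 38)]
334 [(-48, 50), (-39, 53), (-31, 53), (-27, 44), (-15, 54), (-10, 49), (-12, 29), (0, 39), (9, 43), (13, 35), (22, 39), (30, 39)]
```

Call:
arm_command(deltas=[{"linear":[-2,0,0],"angular":[0,0,0]},{"linear":[-4,0,0],"angular":[0,0,0]},{"linear":[-5,0,0],"angular":[0,0,0]},{"linear":[-6,0,0],"angular":[0,0,0]},{"linear":[-7,0,0],"angular":[0,0,0]},{"linear":[-8,0,0],"angular":[0,0,0]}])

```text
time_s: 19.82
ee_pos: [599.0, -13.7, -28.1]
tcp_rot: [[-0.994, 0.106, -0.003], [0.106, 0.994, 0.0], [0.003, -0.0, -1.0]]
ft_force: [-10.6, 0.5, 6.7]
width: 72.2
```

Call:
arm_command(deltas=[{"linear":[-0.5,0,0],"angular":[0,0,0]},{"linear":[-1,0,0],"angular":[0,0,0]}])

```text
time_s: 19.98
ee_pos: [600.0, -13.8, -28.1]
tcp_rot: [[-0.994, 0.106, -0.003], [0.106, 0.994, 0.0], [0.003, -0.0, -1.0]]
ft_force: [-11.2, 1.2, 5.0]
width: 72.8
```

Call:
arm_command(deltas=[{"linear":[-0.5,0,0],"angular":[0,0,0]},{"linear":[-1,0,0],"angular":[0,0,0]}])

```text
time_s: 20.15
ee_pos: [600.9, -13.9, -28.2]
tcp_rot: [[-0.994, 0.106, -0.003], [0.106, 0.994, 0.0], [0.003, -0.0, -1.0]]
ft_force: [-16.5, 2.6, 9.0]
width: 72.6
```

Call:
arm_command(deltas=[{"linear":[-0.4,0,0],"angular":[0,0,0]},{"linear":[-0.8,0,0],"angular":[0,0,0]}])

```text
time_s: 20.32
ee_pos: [600.8, -13.8, -28.2]
tcp_rot: [[-0.994, 0.106, -0.005], [0.106, 0.994, 0.0], [0.005, -0.0, -1.0]]
ft_force: [-24.0, 1.7, 15.4]
width: 72.6
```

```bash
python3 -c "
from h import *
looks('pics/s14.png')
f=cam('scene')
im,d=capture('scene');P=cloud('scene',d)
for u in (302,310,322,334,340):
    print(u,[(int(w2b(P[v,u]-[4.5,0,0])[0]),int(P[v,u,2])) for v in range(228,242,2)])"
```

```text
scene block(board) c [-46.1   8. ] LxW 138.8 94.8 long-axis deg -89.52 z 51.7 897
off square 0.48 t 20.3167 tcp [-98.8  11.4] -28.2 F [-24.    1.7  15.4]
302 [(-22, 52), (-15, 52), (-7, 52), (-4, 43), (2, 42), (10, 42), (17, 42)]
310 [(-24, 49), (-16, 50), (-6, 54), (0, 51), (0, 36), (11, 44), (18, 43)]
322 [(-25, 48), (-15, 52), (-9, 49), (-4, 44), (0, 40), (9, 41), (16, 41)]
334 [(-20, 58), (-21, 42), (-10, 48), (-2, 48), (-1, 36), (9, 42), (18, 45)]
340 [(-24, 51), (-12, 59), (-6, 56), (0, 55), (-1, 37), (9, 44), (13, 35)]
```

The TCP stopped dead as the force rose to 24 N, at the X predicted for contact. Retreating now.

Call:
arm_command(deltas=[{"linear":[4,0,0],"angular":[0,0,0]},{"linear":[14,0,0],"angular":[0,0,0]},{"linear":[30,0,0],"angular":[0,0,0]},{"linear":[45,0,-20],"angular":[0,0,0]},{"linear":[60,0,-55],"angular":[0,0,0]},{"linear":[75,20,-90],"angular":[0,0,0]},{"linear":[90,50,-110],"angular":[0,0,0]},{"linear":[105,80,-130],"angular":[0,0,0]},{"linear":[120,110,-150],"angular":[0,0,0]},{"linear":[130,140,-160],"angular":[0,0,0]},{"linear":[140,170,-160],"angular":[0,0,0]},{"linear":[140,170,-160],"angular":[0,0,0]}])

```text
time_s: 21.42
ee_pos: [480.8, 174.0, 133.1]
tcp_rot: [[-0.995, 0.103, 0.002], [0.103, 0.995, 0.002], [-0.001, 0.002, -1.0]]
ft_force: [0.6, -0.7, -0.2]
width: 72.6
```

```bash
python3 - <<'E'
from h import *
looks(); im,c,a=look()
cv2.imwrite("pics/t15.png",cv2.resize(im[110:270,240:440],None,fx=4,fy=3.7,interpolation=cv2.INTER_CUBIC))
im,d=capture("top");P=cloud("top",d);v,u=np.mgrid[0:400,0:640];z=P[...,2]
bx=lambda a,b,c,e:(u>=a)&(u<=b)&(v>=c)&(v<=e)
rect(P,bx(268,292,150,166)&(z>14)&(z<35),"eraser"); rect(P,bx(388,412,218,242)&(z>30)&(z<70),"sharp")
rect(P,bx(293,392,128,160)&(z>30)&(z<47.5),"fence")
E
```

```text
scene block(board) c [-44.7   8.1] LxW 138.3 89.7 long-axis deg -89.88 z 51.7 879
off square 0.12 t 21.4167 tcp [-238.   185.5] 133.1 F [ 0.6 -0.7 -0.2]
block(board) c [-44.2   9.3] LxW 139.9 88.1 long-axis deg -89.76 z 53.2 1649
off square 0.24 t 21.4667 tcp [-237.5  183.5] 132.5 F [ 0.9 -0.3  0. ] w 72.7397740325357
eraser c [679.9 141.8] LxW 48.9 21.9 long-axis deg 86.75 z 20.5 139
sharp c [ 475.7 -187.2] LxW 34.2 30.0 long-axis deg -15.23 z 52.8 161
fence c [712.4 -37.4] LxW 240.2 31.3 long-axis deg 84.0 z 43.3 913
```

View pics/t15.png

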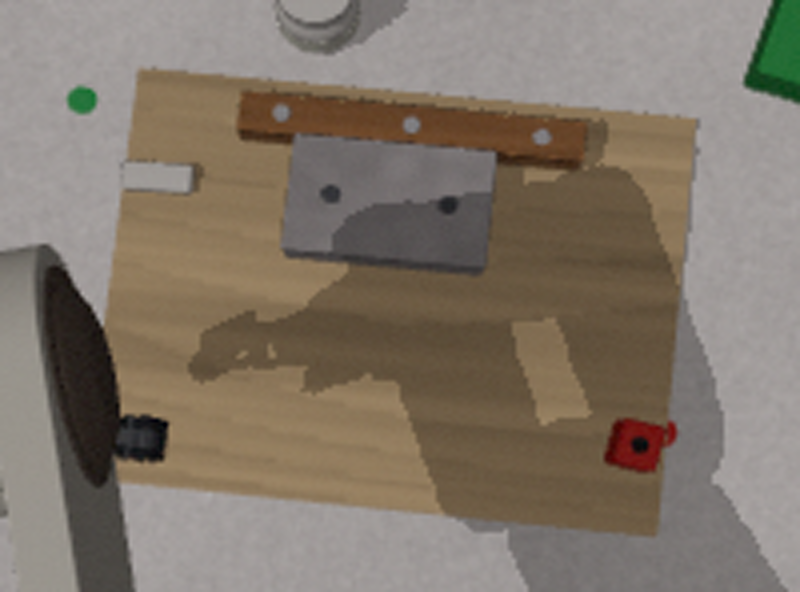

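The top view shows the block flush along the fence, from (290,140) to (495,155) and inside both fence ends. The eraser and sharpener are where they were, and the hand is clear.

```bash
python3 -c "
from rig import *
print(job_done())"
```

```text
the job is handed in; nothing more can be done
None
```

The block now sits with one long side flush against the fence, and the job was handed in at about 21.5 s.

- **Turning:** I walked the block round with alternate corner pushes of the closed fingertips, from 56° off to square. Its middle ended about 6 mm from where it started.
- **Pushing home:** I pushed the near long side with both opened fingertips until the fence stopped it. The highest force reading was about 24 N along the push.
- **Last checks:** The block's centre is 44.2 mm (top camera) to 44.7 mm (scene camera) before the fence face, where 44 mm is flush. It is 0.1–0.2° off square. Its middle is 8–9 mm along from the fence's middle, so its ends are about 40 mm inside the fence ends.
- **Bystanders:** The eraser and sharpener re-measured within about 1 mm of their first positions. The other bystanders were not re-measured; the arm passed above or away from them.
- **Disagreement:** The real fingertips ended about 39 mm above the reported TCP when shut, and about 50 mm above when open. Because of this, the first push passed just over the block without moving it. I then worked from the measured tip heights, and the pushes went as planned.
- **Small camera offset:** The scene camera read about 4.5 mm off the top camera in x, and I corrected for it.

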